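# Load a weld test coupon into the marking machine through its one-way flaps

### The arm

A 6-joint arm with a two-finger parallel gripper is mounted at the origin on the work surface; the furniture and walls round the work are solid. World frame = base frame: x ahead of the robot, y to its left, z up, the work surface at z = 0. Lengths are in m, angles in degrees, forces in N, time in s.
With the tool pointing down it reaches from about 0.3 to 0.75 m from the base axis. Payload 8.5 kg.
Tool frame: the origin (TCP) lies at the very end of the fingers, on their centre line; the grasp point (between the pads) lies 19 mm behind it (manip.grasp_offset is the distance from the TCP to the grasp point, in m); z points along the fingers, y is the line along which they close (so a half turn about z gives the same grasp; the last joint's range is limited). The gripper opens to 85 mm and grips with 20 to 120 N. Pads are 22 mm wide; open, the fingers measure 114 mm over their backs; the gripper's body (76 mm by 85 mm) begins 54 mm behind the grasp point. The pads swing forward as they close: fully open they stand 13 mm farther back than shut.
Start: joints at [-84.299, 21.807, 74.336, -0, 83.858, -12.336], TCP at [0.17, -0.523, 0.231] pointing down, gripper open.
Joint ranges: [-178.18, 178.18], [-50.72, 133.34], [12.68, 142.11], [-81.47, 261.47], [9.98, 163.14], [-165.26, 165.26]. Speed limits (degrees/s): [136.94, 136.94, 180, 180, 180, 180].

### API

Orientations are given as a 3x3 rotation matrix whose columns are the frame's x, y, z axes.
In Python, from bench import manip, viewer gives the robot as it stands. The module is installed in compiled form; this text tells all that it offers.
- The arm moves only by the shell command python3 -m handwheel 'ROWS'. ROWS is JSON, a list of rows, each a list of 7 numbers: the finger opening in m, from 0 to 0.0854, then the shift along the tool's x, y, z in m, then the turn, a rotation vector about the tool's x, y, z in degrees. A call has 1 to 20 rows; each row is the pose to reach, as a shift and turn from the pose commanded when the call began, along the tool's axes at that moment; what a row does not reach only later rows make up. A row lasts 1/10 s, in which the tool goes at most 50 mm and 8.59 degrees, less where a joint would pass 70% of its speed; a pose out of reach is approached as far as the arm can. A call with a gripper value outside its range is refused whole. The fingers move at their own pace and stop on an object; the grip force is fixed at half the most. Time passes only in rows, so rows that repeat a pose let the fingers close. It gives the time, the measured TCP pose, the force, the opening and the grip force at its end, in the units of the state.
- manip.get_state(): the state, without advancing time (a new reading comes with each control period).
- viewer.camera(name): name is "scene" or "top" or "wrist"; returns (picture, depth): 384x512x3 uint8, red, green, blue; 384x512 float32, m along the optical axis (not along the pixel's ray), 0 where there is no reading.
- viewer.camera_params(name): a dict with "fov_y" (degrees; the focal length in pixels is half the picture's height over the tangent of half this angle, whatever the lens; pixels are square), "cx", "cy" (the principal point, pixels), "rvec" (rotation vector, rad) and "tvec" (3), from world to camera coordinates, as OpenCV has them. Camera axes: x right, y down, z forward; pixel columns grow to the right and rows downward; lengths in m; the calibration is good to about 2 mm. A picture is of the moment at which its call begins: read the wrist's pose just before it. camera_params takes no time and is no camera call; for the wrist camera it gives the pose at the moment of the call.
- manip.hand_in(): hands the job in; it is judged then, once.
Trained networks look in the newest picture that a camera, given by its name, has taken for a name from the list of things; names that differ only in an ending like _2 or _b are one class to them, and where a whole thing is asked for, a point or a joint stands for the part that bears it (a point fixed in the world has none). Each returns a list of dicts, best first, with "score" (0 to 1); they miss things now and then, are a little off and sometimes report something else, mostly with a low value. They report only what shows in the picture. A call takes as long as a camera call.
- viewer.look_for(camera, name): "position" ([x, y, z] in m, in the coordinates of the camera as it stood for that picture, good to about 4 mm: the middle of the surface that is visible of it).
The state is a dict: "time_s": time; "joint_pos": joint angles; "qvel": joint speeds; "joint_torque": joint torques, N m; "ee_pos": TCP position; "orientation": TCP orientation; "contact_force": force on the tool from outside, world axes, zero at the start; "ft_torque": the same for the moment, N m; "width": finger opening in m; "gripper_force": force on a finger pad.
Only numpy, scipy, OpenCV 4.12 (cv2) and the standard library are available. Lean on these libraries where they do the work, as an engineer would, in place of code of your own. Each camera call takes 0.05 s, during which the arm holds its last target. There are 200 camera calls.

### The job

Load the small dark weld test coupon (40 x 80 mm) into the bench marking machine so that it can be stamped: from the open apron, push it lengthwise through the two sprung one-way flaps until it is fully home against the end stop under the cover, then take your hand away so that both flaps shut behind it. The stop's depth is not known, so feel for it and do not ram it or force the machine; leave the other things on the bench where they are.

Things in the scene. Friction and masses are not known exactly. Their poses are not given: they have to be found in the camera images.
- coupon: The weld test coupon to load: the smaller, darker one, a flat steel bar 40 (x) x 80 (y) x 12 mm (z), about 0.3 kg, with a low weld bead (2 mm proud) across the middle of its upper side. Origin: centre of its underside; it lies flat on the table, its length along its y axis. Either end may go in first.
- marker: Bench marking machine bolted down left of the robot, feeding towards the robot's right: grey base 270 x 120 mm, steel bed, low covered tunnel, grey head at the end. Origin: on the table under the flaps' hinge line, mid-bed; x = feed direction, y = its left, z up. Bed top at z = 25 mm everywhere. Over 30 N of hand or arm on the machine is ramming. All x below are in this frame.
- apron (a point): Point on the bed at x = -80 mm of the machine, on the open apron: bare bed, 78 mm wide, from x = -117 to -52, without side walls, so that a coupon can be laid there with its middle on this point, fingers beside it and its nose (x = -40) between the flares of the mouth.
- mouth (a point): Point on the bed at x = -30 mm of the machine where the straight guides begin. Two guides 14 mm high stand on the bed: flared from x = -52 (62 mm apart) to -30, then straight to x = -2, 43 mm apart: 1.5 mm of play each side of the coupon. Open above. Sliding the coupon on the bed takes 1 to 4 N.
- flap_left (a joint): Left flap: smooth steel leaf with a nylon roller on its free edge, 18 mm high (top 44 mm over the table) on an upright pin at x = 4, y = +29 mm of the machine, reaching 27 mm to the middle. 0 = shut, straight across the channel; grows (rad) as it swings inward (+x), up to 1.6. Sprung shut; it cannot swing outward past 0, so nothing goes back out through it.
- flap_right (a joint): Right flap, mirror image: pin at x = 4, y = -29; 0 = shut, grows as it swings inward. Parting both flaps takes about 4 to 12 N (nose at x = 2 to 15; more if struck fast), then the force falls. They shut behind the coupon once its tail is past x = 31; fingers between them hold them open until lifted straight up.
- tunnel (a point): Point on the bed at the tunnel's entry, x = 34 mm. Between flaps and tunnel is a pocket 72 mm wide, open above. The tunnel is 43 mm wide, 16 mm high over the bed; its walls start at x = 34, its steel cover (top 45 mm over the table) at x = 56, the head (103 mm high, its cap 108) at x = 92.
- slot (a point): Point on the bed at x = 123 mm, in the tunnel: the middle of the range of the end stop, a steel block hidden by the cover. Its face is clamped anywhere from x = 114 to 132 and is not measured: feel for it. A coupon that is home has its tail between x = 34 and 52, always past the flaps. There the force climbs steeply; over 30 N on the stop is ramming.
- long_coupon: Bystander: a larger, lighter grey coupon, 50 (x) x 100 (y) x 10 mm, not wanted. Origin: centre of its underside.
- tube_piece: Bystander: brown steel tube standing on end, 60 mm across, 70 mm high. Origin: centre of its underside.
- paste_tin: Bystander: blue round tin with a grey lid, 86 mm across, 62 mm high. Origin: centre of its underside.

How it is judged:
By the outcome, as a careful person would: the job done as asked, in the order asked, and still so for the second after the job is handed in, with the robot touching nothing.
It also fails if it takes over 64 s, if anything falls off the work surface, if the arm or the gripper's body presses on something with over 40 N, if the wrist force passes 120 N, or if a joint passes its speed limit or range.

## Working session

There is one attempt and no reset: what is moved stays moved. The work goes in short steps, Python scripts to look and compute and a shell command to move; the robot and the scene stay as the last step left them, time stands still between calls to the robot, and variables do not carry over. Pictures are saved under pics/ and viewed, at most 10 in all, crops included, and the job is handed in when it is done.

```bash
mkdir -p pics
cat > h.py <<'E'
import numpy as np, cv2
from bench import manip, viewer
def cam(n):
    p=viewer.camera_params(n); pic,d=viewer.camera(n)
    return p,pic,d
def K(p):
    f=192/np.tan(np.radians(p["fov_y"])/2); return f
def RT(p):
    R=cv2.Rodrigues(np.array(p["rvec"],float))[0]; return R,np.array(p["tvec"],float).ravel()
def c2w(p,x):
    R,t=RT(p); return (np.atleast_2d(x)-t)@R
def cloud(p,d):
    f=K(p); v,u=np.mgrid[0:384,0:512]
    P=np.stack([(u-p["cx"])/f*d,(v-p["cy"])/f*d,d],-1).reshape(-1,3)
    return c2w(p,P).reshape(384,512,3)
def w2p(p,x):
    R,t=RT(p); c=np.atleast_2d(x)@R.T+t
    return c[:,:2]/c[:,2:]*K(p)+[p["cx"],p["cy"]]
E
python3 - <<'E'
from h import *
np.set_printoptions(precision=4,suppress=True)
ims=[]
for n in ("scene","top"):
    p,pic,d=cam(n); ims.append(pic); print(n,p)
    np.savez(f"{n}0.npz",pic=pic,d=d)
    for o in ("coupon","marker","long_coupon","flap_left","flap_right","tube_piece","paste_tin"):
        for r in viewer.look_for(n,o)[:2]: print(o,round(r["score"],2),c2w(p,r["position"])[0], w2p(p,c2w(p,r["position"]))[0])
    cv2.imwrite(f"pics/{n}0.png",pic[...,::-1])
print(manip.get_state(), manip.grasp_offset)
E
```

```text
scene {'fov_y': 53.661434158877356, 'cx': 254.61004761513232, 'cy': 195.40466767795502, 'rvec': array([ 1.6247,  1.835 , -0.819 ]), 'tvec': array([ 0.0568, -0.2661,  1.4664])}
coupon 0.95 [0.5996 0.2334 0.0132] [338.0195 248.1286]
coupon 0.74 [0.4387 0.1561 0.0266] [309.4579 200.7081]
marker 0.93 [0.4387 0.1521 0.036 ] [308.4096 198.191 ]
paste_tin 0.96 [ 0.6169 -0.044   0.06  ] [231.5134 230.968 ]
top {'fov_y': 49.47311624077008, 'cx': 253.51226458044175, 'cy': 192.82210677231427, 'rvec': array([ 2.0985, -2.1292,  0.2076]), 'tvec': array([0.0151, 0.4837, 1.0098])}
coupon 0.82 [0.5954 0.2353 0.011 ] [168.3612 156.1531]
coupon 0.61 [0.4016 0.1549 0.0381] [195.8839 226.4255]
marker 0.65 [0.4011 0.1505 0.0354] [197.763  226.6981]
marker 0.51 [ 0.3603 -0.0997  0.0594] [298.0783 240.6064]
long_coupon 0.73 [ 0.342  -0.2367  0.0131] [350.2276 248.5803]
flap_right 0.6 [0.5951 0.2364 0.01  ] [168.02   156.3688]
tube_piece 0.65 [ 0.3604 -0.1006  0.0595] [298.4493 240.5703]
tube_piece 0.48 [0.4045 0.152  0.0357] [197.1868 225.3859]
paste_tin 0.72 [ 0.594  -0.0432  0.0604] [272.8927 149.5379]
{'time_s': 0.8, 'joint_pos': array([-84.2999,  21.8045,  74.337 ,   0.0006,  83.8583, -12.3345]), 'qvel': array([-0.1255,  0.0539,  0.0069,  0.1045,  0.0008,  0.02  ]), 'joint_torque': array([ -0.0008, -44.8289, -23.1466,  -0.0002,   0.0005,   0.    ]), 'ee_pos': array([ 0.1703, -0.5229,  0.2313]), 'orientation': array([[ 0.9509,  0.3096,  0.    ],
       [ 0.3096, -0.9509, -0.    ],
       [ 0.    ,  0.    , -1.    ]]), 'contact_force': array([ 0.6029, -0.3183,  0.1066]), 'ft_torque': array([ 0.0182,  0.0053, -0.0228]), 'gripper_force': 0.0, 'width': 0.08559469861689907} 0.0187
```

Run:
```python
import cv2,numpy as np
a=cv2.imread("pics/scene0.png");b=cv2.imread("pics/top0.png")
cv2.imwrite("pics/both.png",cv2.resize(np.vstack([a[100:330,100:500],b[80:310,60:460]]),None,fx=1.3,fy=1.3))
```

```text
(no output)
```

View pics/both.png

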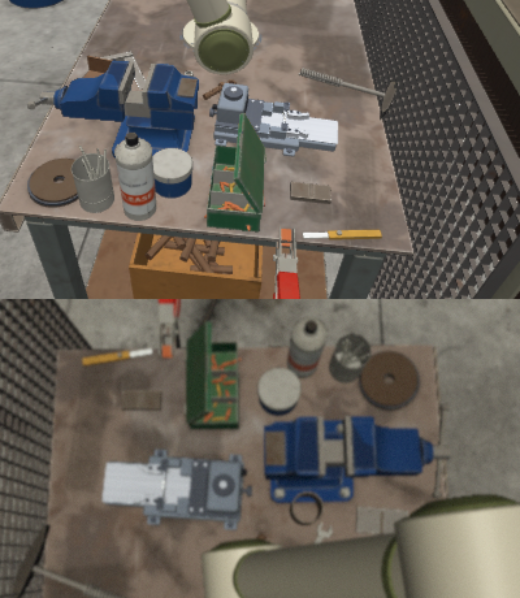

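The picture shows the machine with its apron to the left of the top view (lower half, around 170,485) and the head at right (228,485). The dark coupon is at (142,399), beside the open green box. Next I'll get heights and poses from the top depth.

Run:
```python
from h import *
np.set_printoptions(precision=4,suppress=True)
z=np.load("top0.npz");p=viewer.camera_params("top");W=cloud(p,z["d"]);
def rect(name,m):
    P=W[m][:,:2].astype(np.float32); r=cv2.minAreaRect(P*1000); print(name,len(P),r, "med",np.median(W[m],0))
X,Y,Z=W[...,0],W[...,1],W[...,2]
print("table z",np.median(Z[(abs(X-.5)<.03)&(abs(Y-.25)<.03)]))
rect("coupon",(abs(X-.597)<.04)&(abs(Y-.234)<.06)&(Z>.007)&(Z<.03))
reg=(X>.3)&(X<.52)&(Y>-.0)&(Y<.36)
rect("bed",reg&(Z>.02)&(Z<.03)&(Y>.2))
rect("machine",reg&(Z>.010))
rect("cover+",reg&(Z>.04)&(Z<.05)); rect("head",reg&(Z>.09))
g=(X>.5)&(X<.75)&(Y>.03)&(Y<.2)&(Z>.02); print("greenbox",W[g].min(0),W[g].max(0))
# height map 10 mm grid max
for x in np.arange(.74,.28,-.02):
    print("%.2f"%x,*["%4d"%(1000*Z[(abs(X-x)<.01)&(abs(Y-y)<.01)].max()) if ((abs(X-x)<.01)&(abs(Y-y)<.01)).any() else "  --" for y in np.arange(.44,-.02,-.02)])
```

```text
table z -0.001281222219574095
coupon 430 ((593.5419311523438, 235.7845916748047), (80.84541320800781, 39.93425750732422), 88.27778625488281) med [0.5933 0.235  0.0111]
bed 1111 ((415.03021240234375, 252.17897033691406), (116.60752868652344, 104.28216552734375), 0.024685880169272423) med [0.4163 0.2547 0.0238]
machine 4614 ((395.7984924316406, 148.08558654785156), (310.75115966796875, 171.53646850585938), 85.16361236572266) med [0.4059 0.1503 0.0383]
cover+ 1008 ((407.1845703125, 119.43113708496094), (219.64292907714844, 109.55229949951172), 84.75308990478516) med [0.3962 0.1185 0.044 ]
head 513 ((369.77935791015625, 53.71660614013672), (155.59750366210938, 74.71073913574219), 12.78012466430664) med [0.4005 0.0605 0.0949]
greenbox [0.5273 0.0345 0.02  ] [0.7285 0.1998 0.158 ]
0.74   --   --   --   --   --   --   --   --   --   --   --   --   19   19    0   --   --   --   --   --   --   --   --
0.72   --   --   --   --   -4    0   -1   -2   -2   --   --   --   20   20   -1   -2   --   --   --   --   --   --   --
0.70   --    6    3    2    3   11   11   10   15   10   10   11   20   19
[... 1745 characters left out ...]
    5    3    4    3   28   28   27   27   39   41   45   27   27   47   83  104  110  104   46    3
0.38   --    2    3    2    3    4    3   27   28   27   42   42   52   55   51   46   48   89  101  104   99   42    5
0.36   --    2    3    2    2    3    2    3    3    4    4   25   51   57   51   47   48   90   94   92   95    6    3
0.34   --   25    3    2    3    4    4    3    3    5    4    9   15    3    3   17   20   25   40   45   48    5    3
0.32   20   25    2    5    3    4    3    2    2    2    4    2    3    3    4    2    3    3    3   10    9    2   14
0.30   26   27    5    4    3    2    4    2    3    4    2    3    2    4    4    3    2    3  153  170  183  183  188
```

```bash
python3 -m handwheel '[[0.0854,0,0,-0.05,0,0,0],[0.0854,0,0,-0.1,0,0,0],[0.0854,0.547,-0.614,-0.1,0,0,-70],[0.0854,0.547,-0.614,-0.1,0,0,-70],[0.0854,0.547,-0.614,-0.1,0,0,-70],[0.0854,0.547,-0.614,-0.1,0,0,-70],[0.0854,0.547,-0.614,-0.1,0,0,-70],[0.0854,0.547,-0.614,-0.1,0,0,-70],[0.0854,0.547,-0.614,-0.1,0,0,-70],[0.0854,0.547,-0.614,-0.1,0,0,-70],[0.0854,0.547,-0.614,-0.1,0,0,-70],[0.0854,0.547,-0.614,-0.1,0,0,-70],[0.0854,0.547,-0.614,-0.1,0,0,-70],[0.0854,0.547,-0.614,-0.1,0,0,-70],[0.0854,0.547,-0.614,-0.1,0,0,-70],[0.0854,0.547,-0.614,-0.1,0,0,-70],[0.0854,0.547,-0.614,-0.1,0,0,-70],[0.0854,0.547,-0.614,-0.1,0,0,-70],[0.0854,0.547,-0.614,-0.1,0,0,-70],[0.0854,0.547,-0.614,-0.1,0,0,-70]]'
```

```text
time_s: 2.8
ee_pos: [0.5008, 0.2327, 0.3303]
orientation: [[0.031, 1.0, -0.001], [1.0, -0.031, 0.0], [0.0, -0.001, -1.0]]
contact_force: [0.3, -0.5, -0.1]
width: 0.0856
gripper_force: 0.0
```

Run:
```python
from h import *
np.set_printoptions(precision=4,suppress=True)
s=manip.get_state();p,pic,d=cam("wrist");print(p)
np.savez("w1.npz",pic=pic,d=d,p=np.array(p,dtype=object)); cv2.imwrite("pics/w1.png",cv2.resize(pic[...,::-1],(768,576)))
for o in ("coupon","marker","flap_left","flap_right"):
    for r in viewer.look_for("wrist",o)[:2]: print(o,round(r["score"],2),c2w(p,r["position"])[0], w2p(p,c2w(p,r["position"]))[0]*1.5)
W=cloud(p,d);X,Y,Z=W[...,0],W[...,1],W[...,2]
print(W[d>0].min(0),W[d>0].max(0),"table",np.median(Z[abs(Z)<.006]))
```

```text
{'fov_y': 63.312022244467954, 'cx': 254.3284865866906, 'cy': 191.16060951660756, 'rvec': array([-2.8279,  0.0444,  0.0096]), 'tvec': array([-0.4922,  0.1659,  0.5509])}
coupon 0.65 [0.5938 0.2383 0.0143] [477.3476 211.3242]
marker 0.61 [0.42   0.1669 0.0399] [302.021  294.0028]
flap_left 0.4 [0.4228 0.1798 0.0406] [303.5888 281.5749]
flap_right 0.64 [0.3948 0.1845 0.0402] [274.3661 277.6326]
flap_right 0.44 [0.4234 0.1827 0.0399] [304.1574 278.4698]
[ 0.0238 -1.2462 -0.8321] [1.783  0.6018 0.4217] table -0.000606743517082213
```

View pics/w1.png

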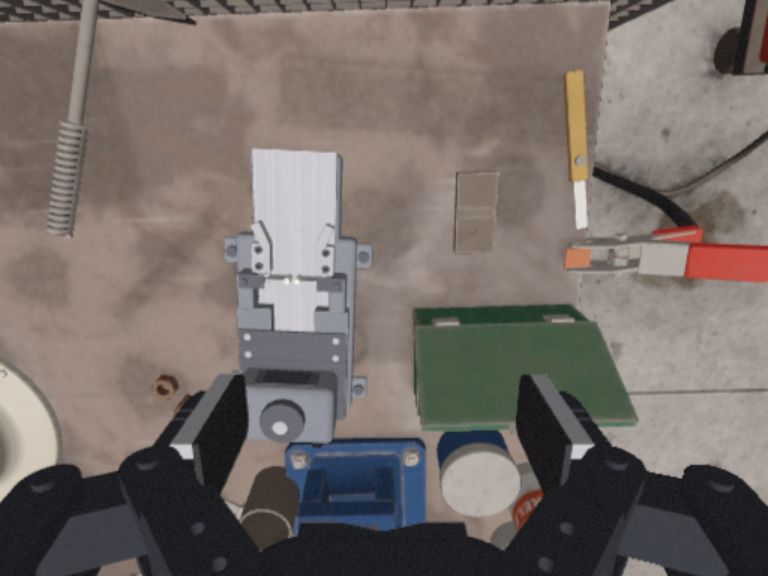

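The wrist view shows the coupon at (477,212) and the apron at (295,195). The flap rollers are at (291,281), the pocket at (293,300), and the cover and head below that.

Run:
```python
from h import *
np.set_printoptions(precision=2,suppress=True,linewidth=150)
z=np.load("w1.npz",allow_pickle=True);p=z["p"].item();d=z["d"];pic=z["pic"];W=cloud(p,d)*1000;X,Y,Z=W[...,0],W[...,1],W[...,2]
m=(abs(X-594)<35)&(abs(Y-237)<55)&(Z>6)&(Z<30); print("coupon",m.sum(),cv2.minAreaRect(W[m][:,:2].astype(np.float32)),np.median(Z[m]))
reg=(X>350)&(X<490)&(Z>15)
# apron edges per row
A=[]
for y in range(250,310,4):
    q=reg&(abs(Y-y)<2)&(Z<32)
    if q.sum()>20: A.append((y,X[q].min(),X[q].max()))
A=np.array(A);print(A)
a=A[(A[:,0]>255)&(A[:,0]<300)]
for k in (1,2): c=np.polyfit(a[:,0],a[:,k],1); print("edge",c,np.degrees(np.arctan(c[0])))
q=reg&(Z<32)&(abs(X-420)<25); print("apron end y",[ (x,Y[q&(abs(X-x)<3)].max()) for x in (400,410,420,430,440)])
# bright bed mask in channel vs dark walls, rows along y
g=cv2.cvtColor(pic,cv2.COLOR_RGB2HSV)[...,2]
for y in range(256,130,-4):
    r="";
    for x in range(360,480,3):
        k=(abs(X-x)<1.7)&(abs(Y-y)<2.2)&(Z>5)
        r+="%3d"%np.median(Z[k]) if k.any() else " --"
    print(y,r)
# base long edges (z about 10-25) below
```

```text
coupon 1478 ((592.9935302734375, 235.84671020507812), (78.82528686523438, 40.354373931884766), 88.6745376586914) 11.329417015190165
[[250.   374.87 459.49]
 [254.   375.99 459.61]
 [258.   376.36 459.84]
 [262.   376.09 460.13]
 [266.   376.97 461.61]
 [270.   377.44 461.81]
 [274.   375.66 462.08]
 [278.   376.42 462.46]
 [282.   377.11 462.65]
 [286.   377.96 462.85]
 [290.   378.71 463.09]
 [294.   378.51 463.13]
 [298.   379.45 459.83]
 [302.   379.02 430.84]]
edge [  0.07 356.62] 4.260842377404685
edge [  0.04 449.74] 2.47877334328092
apron end y [(400, np.float64(302.4001533952829)), (410, np.float64(302.08880181684776)), (420, np.float64(300.49463838842576)), (430, np.float64(300.1275041050506)), (440, np.float64(299.8229306273844))]
256  -- -- -- -- -- 20 22 24 23 24 24 24 24 24 25 25 24 24 24 24 24 24 24 24 24 24 23 24 24 23 24 24 23 18 12 -- -- -- -- --
252  -- -- -- -- -- 20 23 24 24 24 24 24 25 24 24 24 24 23 23 24 24 24 25 24 24 24 24 23 24 23 24 24 24406407409410412413414
248  -- -- -- -- -- 19 20 24 23 23 24 24 24 24 24 24 24 24 24 24 24 2439439639839940440938738939039
[... 2950 characters left out ...]
 23 23 24 23 24 23 24 24 24 24 24 24 24 45 47 48 47 48 47 29 20 17 -- -- --
148  40 40 40 40 40 40 40 40 39 31 24 24 24 24 24 24 24 24 24 24 24 24 23 24 34 34 33 33 38 43 47 46 44 45 25 21 16 -- -- --
144  40 40 40 40 40 39 40 39 40 29 24 23 24 24 23 24 24 24 25 24 24 24 23 -- 41 39 40 39 39 40 40 40 40 40 39 21 18 -- -- --
140  40 40 39 40 41 40 40 40 40 29 24 24 24 24 25 24 23 23 24 24 23 24 24 40 40 40 40 40 39 39 41 40 40 39 38 21 17 -- -- --
136  40 40 41 40 40 40 40 40 40 30 24 24 24 25 24 24 24 24 24 24 24 25 23 40 40 40 40 40 40 40 40 40 39 40 39 20 17 -- -- --
132  41 43 41 42 41 42 41 42 41 33 25 23 23 24 23 24 24 24 23 24 24 24 23 39 40 40 40 40 40 39 40 39 40 40 30 20 18 -- -- --
```

Run:
```python
import cv2
a=cv2.imread("pics/w1.png")[130:460,210:390]; cv2.imwrite("pics/w1c.png",cv2.resize(a,None,fx=1.8,fy=1.8,interpolation=2))
```

```text
(no output)
```

View pics/w1c.png

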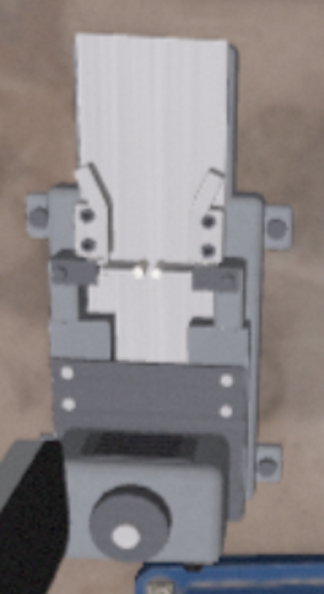

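```bash
cat > fit.py <<'E'
from h import *
def ray(p,u,v,z):
    R,t=RT(p);f=K(p);dirs=np.stack([(u-p["cx"])/f,(v-p["cy"])/f,np.ones_like(u)],-1)@R; C=-t@R
    return C+dirs*((z-C[2])/dirs[:,2])[:,None]
E
python3 - <<'E'
from fit import *
np.set_printoptions(precision=4,suppress=True,linewidth=150)
z=np.load("w1.npz",allow_pickle=True);p=z["p"].item();pic=z["pic"]
g=cv2.GaussianBlur(cv2.cvtColor(pic,cv2.COLOR_RGB2GRAY).astype(float),(3,3),0)
def sub(prof,lo,sign):
    dd=np.diff(prof)*sign; i=int(np.argmax(dd)); 
    if 0<i<len(dd)-1:
        a,b,c=dd[i-1:i+2]; i=i+0.5*(a-c)/(a-2*b+c+1e-9)
    return lo+i+.5
L=[];Rr=[]
for v in range(104,142):
    L.append((sub(g[v,158:180],158,1),v)); Rr.append((sub(g[v,215:236],215,-1),v))
E=[]
for u in range(175,222): E.append((u,sub(g[92:110,u],92,1)))
def line(pts,ax,z=.0245):
    a=np.array(pts,float);w=ray(p,a[:,0],a[:,1],z)
    i,o=(1,0) if ax else (0,1)
    m=np.ones(len(w),bool)
    for _ in range(4):
        c=np.polyfit(w[m,i],w[m,o],1);r=w[:,o]-np.polyval(c,w[:,i]);m=abs(r)<max(2*r[m].std(),3e-4)
    print(c,"deg",np.degrees(np.arctan(c[0])),"rms",r[m].std(),m.sum());return c
l=line(L,1);r=line(Rr,1);e=line(E,0)
print("width",np.polyval(r,.27)-np.polyval(l,.27),"mid x at .27,.20",(np.polyval(r,.27)+np.polyval(l,.27))/2,(np.polyval(r,.2)+np.polyval(l,.2))/2)
# straight-guide inner edges at v rows (bed level, lower rims)
G=[];H=[]
for v in range(163,174):
    G.append((sub(g[v,172:186],172,1),v));H.append((sub(g[v,206:218],206,-1),v))
print(ray(p,*np.array(G,float).T,.0245)[:,:2],ray(p,*np.array(H,float).T,.0245)[:,:2])
T=[];U=[]
for v in range(206,219):
    T.append((sub(g[v,174:192],174,1),v));U.append((sub(g[v,202:220],202,-1),v))
print(ray(p,*np.array(T,float).T,.0245)[:,:2],ray(p,*np.array(U,float).T,.041)[:,:2])
E
```

```text
[0.0813 0.3575] deg 4.650295415619997 rms 0.00033259925878207063 38
[0.0566 0.4423] deg 3.2406962922986624 rms 0.0001658884501125549 36
[-0.0833  0.3368] deg -4.759469576425616 rms 0.00022065569312909938 47
width 0.07814244887219979 mid x at .27,.20 0.41848399999230695 0.4136552996076258
[[0.3922 0.2137]
 [0.3921 0.2122]
 [0.3919 0.2107]
 [0.3918 0.2092]
 [0.3916 0.2077]
 [0.3915 0.2062]
 [0.3913 0.2047]
 [0.3912 0.2032]
 [0.3911 0.2017]
 [0.391  0.2001]
 [0.3909 0.1986]] [[0.4436 0.2121]
 [0.4435 0.2106]
 [0.4418 0.2092]
 [0.441  0.2077]
 [0.4405 0.2062]
 [0.4401 0.2047]
 [0.4401 0.2032]
 [0.4403 0.2016]
 [0.4407 0.2001]
 [0.4411 0.1986]
 [0.4312 0.1973]]
[[0.3865 0.1464]
 [0.3864 0.1448]
 [0.3863 0.1432]
 [0.3862 0.1415]
 [0.3861 0.1399]
 [0.386  0.1382]
 [0.3859 0.1366]
 [0.3857 0.1349]
 [0.3855 0.1332]
 [0.3854 0.1316]
 [0.3852 0.1299]
 [0.385  0.1282]
 [0.3848 0.1266]] [[0.4312 0.1513]
 [0.4307 0.1497]
 [0.4298 0.1482]
 [0.4293 0.1466]
 [0.4292 0.145 ]
 [0.4291 0.1434]
 [0.4289 0.1418]
 [0.4288 0.1402]
 [0.4287 0.1386]
 [0.4286 0.137 ]
 [0.4287 0.1354]
 [0.429  0.1338]
 [0.4289 0.1322]]
```

```bash
python3 -m handwheel '[[0.06,0.006,0.092,0.05,0,0,0],[0.06,0.006,0.092,0.1,0,0,0],[0.06,0.006,0.092,0.15,0,0,0],[0.06,0.006,0.092,0.2,0,0,0],[0.06,0.006,0.092,0.25,0,0,0],[0.06,0.006,0.092,0.29,0,0,0],[0.06,0.006,0.092,0.3,0,0,0],[0.06,0.006,0.092,0.305,0,0,0],[0.06,0.006,0.092,0.305,0,0,0]]'
python3 - <<'E'
from h import *
p,pic,d=cam("wrist");np.savez("w2.npz",pic=pic,d=d,p=np.array(p,dtype=object)); cv2.imwrite("pics/w2.png",pic[...,::-1])
E
```

```text
time_s: 3.95
ee_pos: [0.5928, 0.2325, 0.0269]
orientation: [[0.035, 0.999, -0.0], [0.999, -0.035, -0.0], [-0.0, -0.0, -1.0]]
contact_force: [0.4, -0.1, 1.3]
width: 0.0597
gripper_force: 0.0
```

View pics/w2.png

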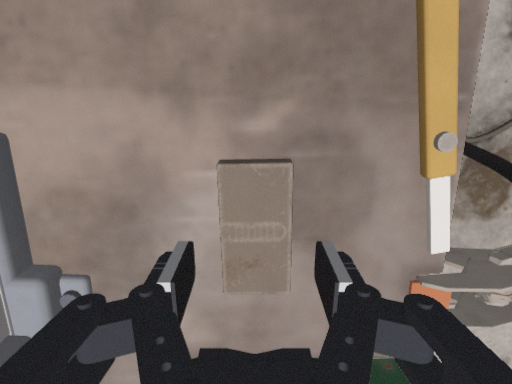

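The coupon (218–292, 160–294) is centred between the open pads, with the bead across the middle. I'll go down and grip.

```bash
python3 -m handwheel '[[0.06,0.003,0,0.012,0,0,0],[0.06,0.003,0,0.019,0,0,0],[0.06,0.003,0,0.023,0,0,0],[0.06,0.003,0,0.023,0,0,0]]'
```

```text
time_s: 4.4
ee_pos: [0.5923, 0.2361, 0.0029]
orientation: [[0.034, 0.999, -0.001], [0.999, -0.034, -0.0], [-0.0, -0.001, -1.0]]
contact_force: [-0.8, -0.4, 0.5]
width: 0.0602
gripper_force: 0.0
```

```bash
python3 -m handwheel '[[0.03,0,0,0,0,0,0],[0.03,0,0,0,0,0,0],[0.03,0,0,0,0,0,0],[0.03,0,0,0,0,0,0],[0.03,0,0,0,0,0,0],[0.03,0,0,0,0,0,0]]'
```

```text
time_s: 5.0
ee_pos: [0.5929, 0.2362, 0.0041]
orientation: [[0.034, 0.999, 0.001], [0.999, -0.034, 0.0], [0.0, 0.001, -1.0]]
contact_force: [0.3, 0.5, 6.2]
width: 0.0378
gripper_force: 61.1
```

```bash
python3 -m handwheel '[[0.03,0,0,-0.03,0,0,0],[0.03,0,0,-0.08,0,0,0],[0.03,0.006,-0.04,-0.08,0,0,0],[0.03,0.012,-0.09,-0.08,0,0,2.75],[0.03,0.018,-0.14,-0.08,0,0,2.75],[0.03,0.0227,-0.176,-0.08,0,0,2.75],[0.03,0.0227,-0.176,-0.06,0,0,2.75],[0.03,0.0227,-0.176,-0.045,0,0,2.75],[0.03,0.0227,-0.176,-0.035,0,0,2.75],[0.03,0.0227,-0.176,-0.035,0,0,2.75]]'
python3 - <<'E'
from h import *
p,pic,d=cam("wrist");np.savez("w3.npz",pic=pic,d=d,p=np.array(p,dtype=object)); cv2.imwrite("pics/w3.png",pic[...,::-1])
E
```

```text
time_s: 6.0
ee_pos: [0.4169, 0.2645, 0.0372]
orientation: [[0.082, 0.997, -0.003], [0.997, -0.082, -0.001], [-0.001, -0.003, -1.0]]
contact_force: [0.6, 0.9, -2.9]
width: 0.0377
gripper_force: 61.4
```

View pics/w3.png

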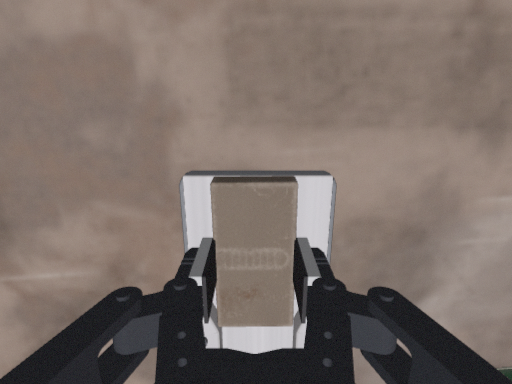

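The coupon is centred over the apron to within about 1.5 mm: bed edges at 184 and 332, coupon at 212–297. I'll lower it.

```bash
python3 -m handwheel '[[0.03,0,0.001,0.004,0,0,0],[0.03,0,0.001,0.007,0,0,0],[0.03,0,0.001,0.0085,0,0,0],[0.03,0,0.001,0.0085,0,0,0]]'
```

```text
time_s: 6.45
ee_pos: [0.4184, 0.2646, 0.0298]
orientation: [[0.082, 0.997, -0.0], [0.997, -0.082, -0.0], [-0.0, -0.0, -1.0]]
contact_force: [-0.8, 0.2, -2.9]
width: 0.0376
gripper_force: 61.5
```

```bash
python3 -m handwheel '[[0.03,0,0,0.001,0,0,0],[0.03,0,0,0.002,0,0,0],[0.03,0,0,0.002,0,0,0]]'
```

```text
time_s: 6.75
ee_pos: [0.4186, 0.2648, 0.029]
orientation: [[0.082, 0.997, 0.001], [0.997, -0.082, 0.0], [0.0, 0.001, -1.0]]
contact_force: [-2.8, -1.1, 12.1]
width: 0.0378
gripper_force: 63.0
```

```bash
python3 -m handwheel '[[0.06,0,0,-0.001,0,0,0],[0.06,0,0,-0.001,0,0,0],[0.06,0,0,-0.001,0,0,0],[0.06,0,0,-0.02,0,0,0],[0.06,0,0,-0.06,0,0,0],[0.0,0.05,0,-0.06,0,0,0],[0.0,0.065,0,-0.06,0,0,0],[0.0,0.065,0,-0.06,0,0,0],[0.0,0.065,0,-0.06,0,0,0],[0.0,0.065,0,-0.06,0,0,0]]'
python3 - <<'E'
from h import *
np.set_printoptions(precision=4,suppress=True,linewidth=150)
s=manip.get_state();p,pic,d=cam("wrist");np.savez("w4.npz",pic=pic,d=d,p=np.array(p,dtype=object)); cv2.imwrite("pics/w4.png",pic[...,::-1])
q,pt,dt=cam("top");np.savez("t4.npz",pic=pt,d=dt); cv2.imwrite("pics/t4.png",cv2.resize(pt[130:330,100:330,::-1],None,fx=3,fy=3))
W=cloud(p,d); Rt=s["orientation"];T=(W-s["ee_pos"])@Rt
m=(d>0)&(T[...,2]>-.04)&(T[...,2]<.03)&(abs(T[...,1])<.03)&(abs(T[...,0])<.03)
print(m.sum(),T[m].min(0),T[m].max(0)); print(np.percentile(T[m][:,2],[5,50,95,99]))
E
```

```text
time_s: 7.75
ee_pos: [0.4235, 0.3286, 0.0873]
orientation: [[0.083, 0.997, -0.001], [0.997, -0.083, -0.001], [-0.001, -0.001, -1.0]]
contact_force: [0.5, -0.7, 0.0]
width: 0.0002
gripper_force: 0.0
2552 [-0.0115 -0.0163 -0.04  ] [ 0.0127  0.0168 -0.0027]
[-0.0375 -0.0253 -0.0072 -0.0039]
```

View pics/w4.png

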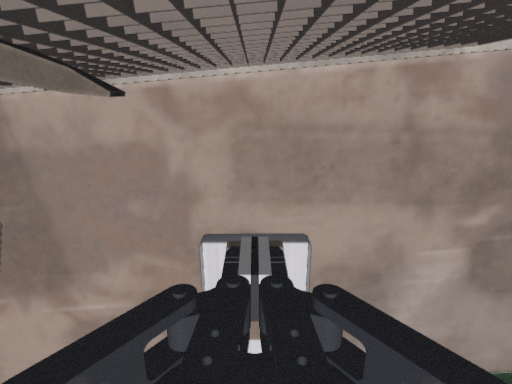

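View pics/t4.png

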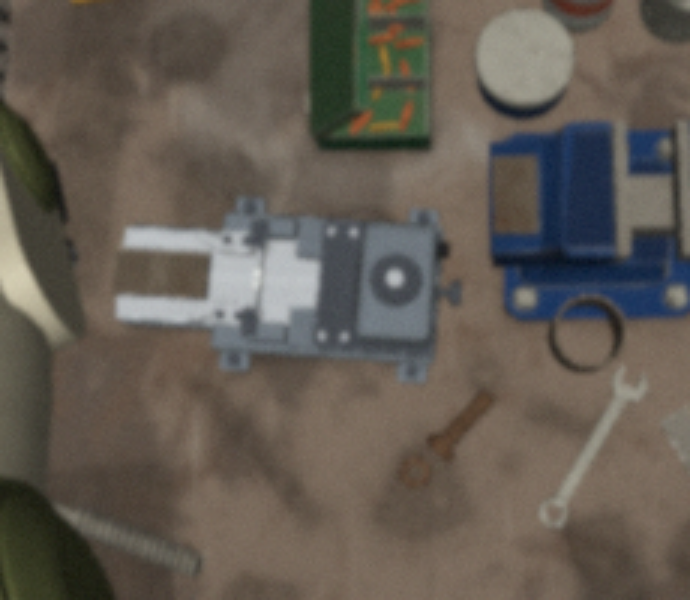

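The coupon lies straight on the apron: 115–210 px in the top crop, centred on the bed. The shut fingers are behind its tail, so I'll descend and start the push.

```bash
python3 -m handwheel '[[0,0,0,0.03,0,0,0],[0,0,0,0.05,0,0,0],[0,0,0,0.058,0,0,0],[0,0,0,0.058,0,0,0],[0,-0.005,0,0.058,0,0,0],[0,-0.009,0,0.058,0,0,0],[0,-0.012,0,0.058,0,0,0],[0,-0.015,0,0.058,0,0,0],[0,-0.018,0,0.058,0,0,0],[0,-0.021,0,0.058,0,0,0],[0,-0.025,0,0.058,0,0,0]]'
```

```text
time_s: 8.95
ee_pos: [0.4219, 0.3045, 0.03]
orientation: [[0.082, 0.997, 0.001], [0.997, -0.082, 0.0], [0.001, 0.001, -1.0]]
contact_force: [0.2, 2.0, 1.1]
width: 0.0001
gripper_force: 1.1
```

```bash
python3 -m handwheel '[[0,-0.004,0,0,0,0,0],[0,-0.008,0,0,0,0,0],[0,-0.012,0,0,0,0,0],[0,-0.016,0,0,0,0,0],[0,-0.02,0,0,0,0,0],[0,-0.024,0,0,0,0,0],[0,-0.026,0,0,0,0,0]]'
```

```text
time_s: 9.65
ee_pos: [0.4195, 0.2783, 0.0298]
orientation: [[0.082, 0.997, -0.0], [0.997, -0.082, -0.0], [-0.0, -0.0, -1.0]]
contact_force: [-0.1, 1.8, 0.9]
width: 0.0002
gripper_force: 1.0
```

Run:
```python
from h import *
q,pt,dt=cam("top"); cv2.imwrite("pics/t5.png",cv2.resize(pt[190:260,120:260,::-1],None,fx=5,fy=5,interpolation=2))
```

```text
(no output)
```

View pics/t5.png

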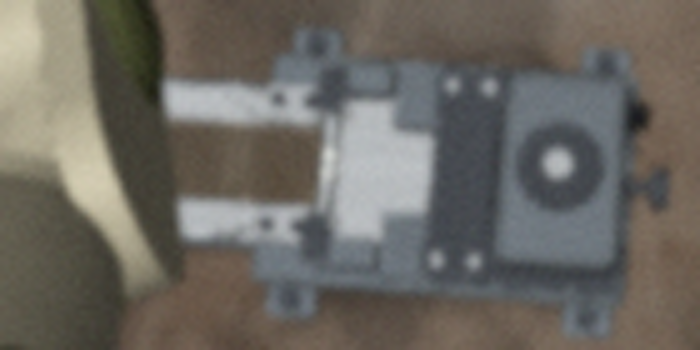

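The coupon is in the guides with its nose at (318,160), just short of the shut flaps and rollers at x≈328. Now slowly through the flaps.

```bash
python3 -m handwheel '[[0,-0.0015,0,0,0,0,0],[0,-0.003,0,0,0,0,0],[0,-0.0045,0,0,0,0,0],[0,-0.006,0,0,0,0,0],[0,-0.0075,0,0,0,0,0],[0,-0.009,0,0,0,0,0]]'; python3 -m handwheel '[[0,-0.0015,0,0,0,0,0],[0,-0.003,0,0,0,0,0],[0,-0.0045,0,0,0,0,0],[0,-0.006,0,0,0,0,0],[0,-0.0075,0,0,0,0,0],[0,-0.009,0,0,0,0,0]]'
```

```text
time_s: 10.3
ee_pos: [0.4193, 0.2704, 0.03]
orientation: [[0.083, 0.997, 0.001], [0.997, -0.083, 0.002], [0.002, 0.001, -1.0]]
contact_force: [1.5, 8.5, -1.5]
width: 0.0004
gripper_force: 4.4
time_s: 10.9
ee_pos: [0.4184, 0.2613, 0.0299]
orientation: [[0.082, 0.997, 0.001], [0.997, -0.082, 0.001], [0.001, 0.001, -1.0]]
contact_force: [0.6, 6.3, -0.7]
width: 0.0001
gripper_force: 3.3
```

```bash
python3 -m handwheel '[[0,-0.003,0,0,0,0,0],[0,-0.006,0,0,0,0,0],[0,-0.009,0,0,0,0,0],[0,-0.012,0,0,0,0,0],[0,-0.015,0,0,0,0,0],[0,-0.018,0,0,0,0,0],[0,-0.021,0,0,0,0,0],[0,-0.024,0,0,0,0,0],[0,-0.027,0,0,0,0,0]]'; python3 -m handwheel '[[0,-0.003,0,0,0,0,0],[0,-0.006,0,0,0,0,0],[0,-0.009,0,0,0,0,0],[0,-0.012,0,0,0,0,0],[0,-0.015,0,0,0,0,0],[0,-0.018,0,0,0,0,0],[0,-0.021,0,0,0,0,0],[0,-0.024,0,0,0,0,0],[0,-0.027,0,0,0,0,0]]'
```

```text
time_s: 11.8
ee_pos: [0.4158, 0.2335, 0.0298]
orientation: [[0.082, 0.997, -0.0], [0.997, -0.082, -0.0], [-0.0, -0.0, -1.0]]
contact_force: [1.0, 2.2, -1.2]
width: -0.0003
gripper_force: 1.0
time_s: 12.7
ee_pos: [0.4136, 0.2067, 0.0298]
orientation: [[0.082, 0.997, 0.0], [0.997, -0.082, -0.0], [-0.0, 0.0, -1.0]]
contact_force: [0.0, 1.9, -1.5]
width: 0.0001
gripper_force: 1.0
```

```bash
python3 -m handwheel '[[0,-0.003,0,0,0,0,0],[0,-0.006,0,0,0,0,0],[0,-0.009,0,0,0,0,0],[0,-0.012,0,0,0,0,0],[0,-0.015,0,0,0,0,0],[0,-0.018,0,0,0,0,0],[0,-0.021,0,0,0,0,0],[0,-0.024,0,0,0,0,0]]'; python3 -m handwheel '[[0,-0.002,0,0,0,0,0],[0,-0.004,0,0,0,0,0],[0,-0.006,0,0,0,0,0],[0,-0.008,0,0,0,0,0],[0,-0.01,0,0,0,0,0],[0,-0.012,0,0,0,0,0],[0,-0.013,0,0,0,0,0]]'
```

```text
time_s: 13.5
ee_pos: [0.4117, 0.1828, 0.0298]
orientation: [[0.082, 0.997, 0.0], [0.997, -0.082, 0.0], [0.0, 0.0, -1.0]]
contact_force: [1.0, 1.0, -1.1]
width: -0.0002
gripper_force: 1.0
time_s: 14.2
ee_pos: [0.4106, 0.1699, 0.0298]
orientation: [[0.082, 0.997, -0.0], [0.997, -0.082, -0.0], [-0.0, -0.0, -1.0]]
contact_force: [0.2, 3.3, -1.0]
width: 0.0
gripper_force: 1.0
```

```bash
for i in 1; do :; done; python3 -m handwheel '[[0,-0.001,0,0,0,0,0],[0,-0.002,0,0,0,0,0],[0,-0.003,0,0,0,0,0],[0,-0.004,0,0,0,0,0],[0,-0.004,0,0,0,0,0]]'
```

```text
time_s: 14.7
ee_pos: [0.4102, 0.1661, 0.0299]
orientation: [[0.082, 0.997, -0.0], [0.997, -0.082, 0.0], [0.0, -0.0, -1.0]]
contact_force: [-0.6, 1.6, 0.1]
width: -0.0001
gripper_force: 2.5
```

```bash
python3 -m handwheel '[[0,-0.0007,0,0,0,0,0],[0,-0.0014,0,0,0,0,0],[0,-0.002,0,0,0,0,0]]'
```

```text
time_s: 15.0
ee_pos: [0.4101, 0.1641, 0.0298]
orientation: [[0.082, 0.997, -0.0], [0.997, -0.082, 0.0], [0.0, -0.0, -1.0]]
contact_force: [-1.4, 2.9, 0.5]
width: 0.0002
gripper_force: 3.0
```

```bash
python3 -m handwheel '[[0,-0.0007,0,0,0,0,0],[0,-0.0014,0,0,0,0,0],[0,-0.002,0,0,0,0,0]]'
```

```text
time_s: 15.3
ee_pos: [0.4099, 0.162, 0.0298]
orientation: [[0.082, 0.997, -0.0], [0.997, -0.082, 0.0], [0.0, -0.0, -1.0]]
contact_force: [-1.5, 3.1, -0.5]
width: -0.0001
gripper_force: 3.0
```

```bash
cat > ok.py <<'E'
from bench import manip
import sys
s=manip.get_state();f=s["contact_force"];print(s["ee_pos"].round(4),f.round(1))
sys.exit(f[1]>7)
E
python3 -m handwheel '[[0,-0.0005,0,0,0,0,0],[0,-0.0005,0,0,0,0,0]]' >/dev/null; python3 ok.py && python3 -m handwheel '[[0,-0.0005,0,0,0,0,0],[0,-0.0005,0,0,0,0,0]]' >/dev/null && python3 ok.py && python3 -m handwheel '[[0,-0.0005,0,0,0,0,0],[0,-0.0005,0,0,0,0,0]]' >/dev/null && python3 ok.py && python3 -m handwheel '[[0,-0.0005,0,0,0,0,0],[0,-0.0005,0,0,0,0,0]]' >/dev/null && python3 ok.py && python3 -m handwheel '[[0,-0.0005,0,0,0,0,0],[0,-0.0005,0,0,0,0,0]]' >/dev/null && python3 ok.py && python3 -m handwheel '[[0,-0.0005,0,0,0,0,0],[0,-0.0005,0,0,0,0,0]]' >/dev/null && python3 ok.py && python3 -m handwheel '[[0,-0.0005,0,0,0,0,0],[0,-0.0005,0,0,0,0,0]]' >/dev/null && python3 ok.py && python3 -m handwheel '[[0,-0.0005,0,0,0,0,0],[0,-0.0005,0,0,0,0,0]]' >/dev/null && python3 ok.py
```

```text
[0.4099 0.1615 0.0298] [-2.1  2.2  0.9]False
```

```bash
sed -i 's/sys.exit(f\[1\]>7)/sys.exit(int(f[1]>7))/' ok.py
python3 -m handwheel '[[0,-0.0005,0,0,0,0,0],[0,-0.0005,0,0,0,0,0]]' >/dev/null; python3 ok.py && python3 -m handwheel '[[0,-0.0005,0,0,0,0,0],[0,-0.0005,0,0,0,0,0]]' >/dev/null && python3 ok.py && python3 -m handwheel '[[0,-0.0005,0,0,0,0,0],[0,-0.0005,0,0,0,0,0]]' >/dev/null && python3 ok.py && python3 -m handwheel '[[0,-0.0005,0,0,0,0,0],[0,-0.0005,0,0,0,0,0]]' >/dev/null && python3 ok.py && python3 -m handwheel '[[0,-0.0005,0,0,0,0,0],[0,-0.0005,0,0,0,0,0]]' >/dev/null && python3 ok.py && python3 -m handwheel '[[0,-0.0005,0,0,0,0,0],[0,-0.0005,0,0,0,0,0]]' >/dev/null && python3 ok.py && python3 -m handwheel '[[0,-0.0005,0,0,0,0,0],[0,-0.0005,0,0,0,0,0]]' >/dev/null && python3 ok.py && python3 -m handwheel '[[0,-0.0005,0,0,0,0,0],[0,-0.0005,0,0,0,0,0]]' >/dev/null && python3 ok.py
```

```text
[0.4099 0.161  0.0298] [-1.3  2.9  0.5]
[0.4098 0.1605 0.0298] [-0.9  3.   0.6]
[0.4098 0.16   0.0298] [-0.9  4.2 -0.5]
[0.4098 0.1595 0.0298] [-0.5  2.8  1. ]
[0.4097 0.159  0.0298] [-1.7  3.  -0.3]
[0.4097 0.1585 0.0298] [-0.4  3.7 -1. ]
[0.4097 0.158  0.0298] [-0.7  1.7  0. ]
[0.4096 0.1575 0.0298] [-1.4  3.6  0. ]
```

```bash
python3 -m handwheel '[[0,-0.0005,0,0,0,0,0],[0,-0.001,0,0,0,0,0]]' >/dev/null; python3 ok.py && python3 -m handwheel '[[0,-0.0005,0,0,0,0,0],[0,-0.001,0,0,0,0,0]]' >/dev/null && python3 ok.py && python3 -m handwheel '[[0,-0.0005,0,0,0,0,0],[0,-0.001,0,0,0,0,0]]' >/dev/null && python3 ok.py && python3 -m handwheel '[[0,-0.0005,0,0,0,0,0],[0,-0.001,0,0,0,0,0]]' >/dev/null && python3 ok.py && python3 -m handwheel '[[0,-0.0005,0,0,0,0,0],[0,-0.001,0,0,0,0,0]]' >/dev/null && python3 ok.py && python3 -m handwheel '[[0,-0.0005,0,0,0,0,0],[0,-0.001,0,0,0,0,0]]' >/dev/null && python3 ok.py && python3 -m handwheel '[[0,-0.0005,0,0,0,0,0],[0,-0.001,0,0,0,0,0]]' >/dev/null && python3 ok.py && python3 -m handwheel '[[0,-0.0005,0,0,0,0,0],[0,-0.001,0,0,0,0,0]]' >/dev/null && python3 ok.py
```

```text
[0.4095 0.1566 0.0298] [-0.7  3.6 -0. ]
[0.4094 0.1555 0.0298] [-1.6  2.5  0.3]
[0.4093 0.1545 0.0298] [-1.   2.8 -0.1]
[0.4093 0.1535 0.0298] [-0.8  0.6 -0.9]
[0.4094 0.1525 0.0299] [ 1.2  1.6 -1. ]
[0.4092 0.1515 0.0299] [ 0.1  0.5 -0.8]
[0.4091 0.1506 0.0299] [ 0.7  1.9 -0.6]
[0.409  0.1496 0.0299] [0.9 1.3 0.7]
```

```bash
python3 -m handwheel '[[0,-0.0005,0,0,0,0,0],[0,-0.001,0,0,0,0,0]]' >/dev/null; python3 ok.py && python3 -m handwheel '[[0,-0.0005,0,0,0,0,0],[0,-0.001,0,0,0,0,0]]' >/dev/null && python3 ok.py && python3 -m handwheel '[[0,-0.0005,0,0,0,0,0],[0,-0.001,0,0,0,0,0]]' >/dev/null && python3 ok.py && python3 -m handwheel '[[0,-0.0005,0,0,0,0,0],[0,-0.001,0,0,0,0,0]]' >/dev/null && python3 ok.py && python3 -m handwheel '[[0,-0.0005,0,0,0,0,0],[0,-0.001,0,0,0,0,0]]' >/dev/null && python3 ok.py
```

```text
[0.4089 0.1486 0.0298] [0.6 1.9 0.1]
[0.4088 0.1476 0.0298] [0.  2.6 0.7]
[0.4087 0.1468 0.0299] [0.4 6.  1.4]
[0.4089 0.1466 0.0299] [ 1.  14.8 -1. ]
```

The force climbed steeply over the last millimetre (2.6, 6, then 14.8 N), so the stop is found. I'll ease off 1 mm, lift straight up, and look.

```bash
python3 -m handwheel '[[0,0,0,0,0,0,0],[0,0.0006,0,0,0,0,0],[0,0.0012,0,0,0,0,0],[0,0.0012,0,-0.01,0,0,0],[0,0.0012,0,-0.03,0,0,0],[0,0.0012,0,-0.07,0,0,0],[0,0.0012,0,-0.12,0,0,0],[0,0.0012,0,-0.17,0,0,0],[0,0.0012,0,-0.2,0,0,0],[0,0.0012,0,-0.2,0,0,0]]'; python3 -m handwheel '[[0,-0.05,0,0,0,0,0],[0,-0.07,0,0,0,0,0],[0,-0.07,0,0,0,0,0],[0,-0.07,0,0,0,0,0]]'
python3 - <<'E'
from fit import *
np.set_printoptions(precision=1,suppress=True,linewidth=150)
p,pic,d=cam("wrist");np.savez("w6.npz",pic=pic,d=d,p=np.array(p,dtype=object))
O=np.array([.4112,.1852]);f=np.array([-.082,-.9966]);l=np.array([.9966,-.082])
W=cloud(p,d);M=np.stack([(W[...,:2]-O)@f,(W[...,:2]-O)@l,W[...,2]],-1)*1000
for mx in range(-20,64,3):
    r=""
    for my in range(-36,37,4):
        k=(abs(M[...,0]-mx)<1.5)&(abs(M[...,1]-my)<2); r+="%4d"%np.median(M[k][:,2]) if k.any() else "  --"
    print(mx,r)
c=w2p(p,np.r_[O,.025]).astype(int)[0];print(c)
cv2.imwrite("pics/w6.png",pic[...,::-1])
cr=pic[max(0,c[1]-90):c[1]+120,max(0,c[0]-90):c[0]+90,::-1];cv2.imwrite("pics/w6c.png",cv2.resize(cr,None,fx=2.8,fy=2.8,interpolation=2))
E
```

```text
time_s: 20.5
ee_pos: [0.4098, 0.1466, 0.2343]
orientation: [[0.082, 0.997, 0.008], [0.997, -0.082, -0.0], [0.001, 0.008, -1.0]]
contact_force: [-0.1, -0.6, -0.5]
width: -0.0001
gripper_force: 0.0
time_s: 20.9
ee_pos: [0.4025, 0.0769, 0.2295]
orientation: [[0.083, 0.997, -0.001], [0.997, -0.083, 0.0], [0.0, -0.001, -1.0]]
contact_force: [-0.4, 0.3, 0.6]
width: -0.0001
gripper_force: 0.0
-20   38  38  38  38  24  24  24  24  24  24  24  24  23  24  23  38  37  38  38
-17   37  38  38  38  25  24  24  23  24  24  24  24  23  23  24  38  38  37  38
-14   38  37  38  38  25  24  24  24  24  24  23  23  24  24  23  37  38  38  37
-11   39  40  39  37  24  24  24  24  24  24  24  24  24  23  24  38  38  40  38
-8   38  40  39  38  23  24  24  24  24  24  24  24  24  23  24  37  38  40  40
-5   38  40  38  38  25  24  24  23  24  24  24  24  24  24  24  37  37  40  38
-2   51  51  51  37  24  23  24  23  24  24  23  24  24  24  24  33  51  51  51
1   51  51  51  40  24  23  24  25  41  23  25  24  24  24  25  28  51  51  51
4   51  51  51  43  43  42  43  43  43  24  43  43  43  43  43  43  
[... 839 characters left out ...]
24  24  24  24  24  24  24  24  25  39  40  40  40
40   39  40  39  40  26  24  24  24  24  24  24  24  24  24  24  39  40  40  39
43   40  40  40  40  27  24  23  23  24  24  24  24  24  23  23  40  40  39  40
46   39  40  40  39  26  24  24  24  24  24  24  24  24  24  24  39  39  40  40
49   40  40  40  40  25  25  28  25  32  28  28  32  29  25  27  40  40  40  40
52   39  40  40  40  28  36  36  36  36  36  36  36  36  36  36  40  40  40  40
55   40  40  39  40  28  36  35  36  36  36  36  36  36  36  36  40  39  40  39
58   44  43  43  44  44  44  44  44  44  44  44  44  44  44  44  44  44  44  44
61   44  44  44  44  44  44  44  44  44  44  44  43  44  44  44  44  44  44  44
[254  60]
```

View pics/w6c.png

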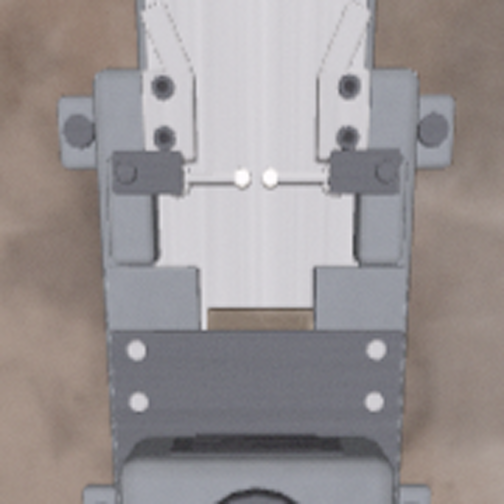

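The crop shows both flaps shut: leaves straight across at y≈183, rollers meeting at (243–270,178). The coupon's tail shows squarely in the tunnel at (260,312), about x = 50 mm in the machine frame and clear of the flaps. The bed behind it is empty and the hand is away.

```bash
python3 -c "
from bench import manip; print(manip.hand_in())"
```

```text
the job is handed in; nothing more can be done
None
```

The coupon is loaded and handed in: it sits home against the stop (felt at about 15 N, tail about 50 mm past the hinge line), both flaps are shut behind it, and the hand is clear at about 21 s of the 64 s.

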